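# Push the row of vial racks home in the sampler and start it

## Task

Push the row of five blue vial racks along the tray of the sampler as one train, pushing only on the rear rack, until the front rack is fully home against the stop and all five stand square and tight together. Slide them steadily, without ramming the stop, and do not grip, lift or tip any rack. Then press the green start key fully down, let it spring back, and leave everything else on the bench where it is.

Things in the scene. Friction and masses are not known exactly. Their poses are not given: they have to be found in the camera images.
- sampler: the fixed sampler: aluminium loading tray and white machine. Origin on the bench under the middle of the tray; +y runs along the tray from stop to open loading end, +x across it; racks are pushed towards -y. Tray floor 10 mm above the bench, 134 mm wide between side lips 12 mm high; a steel guide rail 8 mm wide, 6 mm high runs along its middle. Sliding the loaded row takes about 1.5 to 4 N
- stop (a point): centre of the face of the black stop plate (50 mm tall), 30 mm above the bench, axes as the sampler's. With the row fully home the rack centres lie 13.5, 40.5, 67.5, 94.5 and 121.5 mm from this face towards +y, and the rear face of rack 5 lies 135 mm from it
- load_end (a point): middle of the tray's open loading end, on the floor, 315 mm from the stop's face; no lip there
- tower_edge (a point): middle of the top edge of the face of the white needle tower that looks to the sampler's -x (over the keypad), 192 mm above the bench; the tower is 135 mm deep (x), 205 mm wide (y). It stands on the machine's 64 mm high base, which fills y = -167 to -382 and x = -115 to +215 mm in the sampler's frame; a small needle carriage juts 30 mm from this face, near the stop
- rack1: front rack of the row, nearest the stop: blue plastic rack 130 mm long (its x, across the tray), 27 mm thick (its y, along the tray), 34 mm tall, holding five capped 10 ml vials whose caps rise to 52 mm; loaded about 160 g. Origin: centre of its underside; its underside has a slot that straddles the guide rail
- rack2: second rack of the row: as the front rack, origin the same
- rack3: third rack of the row: as the front rack, origin the same
- rack4: fourth rack of the row: as the front rack, origin the same
- rack5: rearmost rack of the row, nearest the loading end; its free rear face looks to the sampler's +y: blue plastic rack 130 mm long (its x, across the tray), 27 mm thick (its y, along the tray), 34 mm tall, holding five capped 10 ml vials whose caps rise to 52 mm; loaded about 160 g. Origin: centre of its underside; its underside has a slot that straddles the guide rail
- start_key_top (a point): centre of the top of the green start key, a round spring key 26 mm wide on the low front part of the machine's base; it stands 9 mm proud of its grey collar and its top is 85 mm above the bench. It is pressed straight down
- start_key (a joint): travel of the start key: 0 out, 0.005 m fully down; it springs back. Fully down takes about 4 N
- spare_rack: bystander: another blue rack of vials with yellow end tags standing on the bench outside the tray, size as the others, origin under its centre; not part of the row
- lone_vial: bystander: one capped glass vial, 22 mm wide, 46 mm tall, origin under its centre
- beaker: bystander: glass beaker, 70 mm wide, 90 mm tall, origin under its centre
- reagent: bystander: amber bottle, 80 mm wide, 160 mm tall, origin under its centre
- wash_bottle: bystander: white wash bottle with red spout, 70 mm wide, 200 mm tall, origin under its centre
- cylinder: bystander: slim measuring cylinder on a 68 mm foot, 200 mm tall, origin under its centre
- crimper: bystander: hand crimper with black handles lying on the bench, 180 mm long, along its x, origin near its pivot

How it is judged (in metres and radians):
On the way, in this order (a step that is already met when the one before it is completed fails the run):
1. the five racks are home against the stop, tight together and square in the tray (y of rack1 in the frame of sampler below -0.1385 m and y of rack2 in the frame of sampler below -0.1112 m and y of rack3 in the frame of sampler below -0.0839 m and y of rack4 in the frame of sampler below -0.0566 m and y of rack5 in the frame of sampler below -0.0293 m and angle between the x axis of each of rack1, rack2, rack3, rack4, rack5 and the x axis of sampler, either way round below 0.06 rad and height (world z) of each of rack1, rack2, rack3, rack4, rack5 below 0.014 m), for 0.2 s.
2. the start key is pressed fully down (value of joint start_key above 0.004 m), for 0.05 s.
At the end, for the whole second after the job is handed in: every rack stands upright in the tray, square within 0.06 rad and at rest, and within 3 to 4 mm of its place in the tight row against the stop (centres 13.5, 40.5, 67.5, 94.5, 121.5 mm from the stop's face); the start key has been pressed at least 4 mm down after that and is out again (all of step 1 and linear speed of each of rack1, rack2, rack3, rack4, rack5 below 0.01 m/s and angle between each of rack1, rack2, rack3, rack4, rack5's own z axis and vertical below 0.06 rad and value of joint start_key below 0.0015 m); the robot touches nothing.
It fails at once if a rack of the row is lifted more than 12 mm or tipped more than 0.3 rad (height (world z) of any of rack1, rack2, rack3, rack4, rack5 above 0.022 m or angle between any of rack1, rack2, rack3, rack4, rack5's own z axis and vertical above 0.3 rad).
It fails at once if the robot pushes or holds one of the four racks ahead of the rear one (contact force between any of the arm, the fingers and rack1 above 2 N or contact force between any of the arm, the fingers and rack2 above 2 N or contact force between any of the arm, the fingers and rack3 above 2 N or contact force between any of the arm, the fingers and rack4 above 2 N).
It fails at once if the row is shoved faster than 0.35 m/s, or rammed against the stop with more than 45 N (linear speed of any of rack1, rack5 above 0.35 m/s or contact force between rack1 and sampler above 45 N).
It fails at once if the start key is pressed before the row is home (value of joint start_key above 0.003 m and y of rack5 in the frame of sampler above -0.0255 m).
It fails at once if a bystander is shifted more than 20 mm or tipped (distance of any of spare_rack, lone_vial, beaker, reagent, wash_bottle, cylinder, crimper from where it was at the start of the episode above 0.02 m or angle between any of spare_rack, lone_vial, beaker, reagent, wash_bottle, cylinder, crimper's own z axis and vertical above 0.3 rad).
It also fails if it takes over 40 s, if anything falls off the work surface, if the arm or the gripper's body presses on something with over 40 N, if the wrist force passes 120 N, or if a joint passes its speed limit or range.

## Robot

A 6-joint arm with a two-finger parallel gripper is mounted at the origin on the work surface. World frame = base frame: x ahead of the robot, y to its left, z up, the work surface at z = 0. Lengths are in m, angles in degrees, forces in N, time in s.
With the tool pointing down it reaches from about 0.35 to 0.875 m from the base axis. Payload 4.2 kg.
Tool frame: the origin (TCP) lies at the very end of the fingers, on their centre line; the grasp point (between the pads) lies 19 mm behind it; z points along the fingers, y is the line along which they close (so a half turn about z gives the same grasp; the last joint's range is limited). The gripper opens to 85 mm and grips with 20 to 120 N. Pads are 22 mm wide; open, the fingers measure 114 mm over their backs; the gripper's body (76 mm by 85 mm) begins 54 mm behind the grasp point. The pads swing forward as they close: fully open they stand 13 mm farther back than shut.
Start: joints at [87.869, 22.042, 0.453, 0, -68.411, -14.817], TCP at [0.182, 0.598, 0.231] pointing down, gripper open.
Joint ranges: [-179.83, 179.83], [-69.29, 118.12], [-61.27, 80.66], [-181.25, 117.63], [-171.15, -9.14], [-177.46, 177.46]. Speed limits (degrees/s): [159.86, 159.86, 180, 180, 180, 180].

## Interface

Orientations are given as a 3x3 rotation matrix whose columns are the frame's x, y, z axes.
In Python, from plant import telemetry, eyes, r gives the robot as it stands.
- The arm moves only by the tool jog_arm, never from a script. Its argument "rows" is one flat list of numbers, 7 for each row, row after row: the opening, from 0 (shut) to 1 (fully open), then the shift along the tool's x, y, z scaled (see below), then the turn, a rotation vector about the tool's x, y, z scaled (see below). A call has 1 to 5 rows; each row is the pose to reach, as a shift and turn from the pose commanded when the call began, along the tool's axes at that moment; what a row does not reach only later rows make up. The controller multiplies each number of a shift by 400 mm and each number of a turn by pi/2 rad. A row lasts 1/12 s, in which the tool goes at most 41.7 mm and 7.16 degrees, less where a joint would pass 70% of its speed; a pose out of reach is approached as far as the arm can. A call with a number of a shift or a turn outside -1 to 1 is refused whole. A call with a gripper value outside its range is refused whole. The fingers move at their own pace and stop on an object; "squeeze" is the grip in N (left out, the last holds). Time passes only in rows, so rows that repeat a pose let the fingers close. It gives the time, the measured TCP pose, the force, the opening and the grip force at its end, in the units of the state.
- telemetry.observe(): the state, without advancing time (a new reading comes with each control period).
- eyes.camera(name): name is "scene" or "side" or "wrist"; returns (picture, depth): 400x640x3 uint8, red, green, blue; 400x640 float32, m along the optical axis (not along the pixel's ray), 0 where there is no reading.
- eyes.get_calibration(name): a dict with "fovy" (degrees; the focal length in pixels is half the picture's height over the tangent of half this angle, whatever the lens; pixels are square), "cx", "cy" (the principal point, pixels), "position" and "orientation" of the camera in the world. Camera axes: x right, y down, z forward; pixel columns grow to the right and rows downward; lengths in m; the calibration is good to about 2 mm. A picture is of the moment at which its call begins: read the wrist's pose just before it. get_calibration takes no time and is no camera call; for the wrist camera it gives the pose at the moment of the call.
- r.hand_in(): hands the job in; it is judged then, once.
The state is a dict: "time_s": time; "qpos": joint angles; "dq": joint speeds; "tau": joint torques, N m; "position": TCP position; "eef_rot": TCP orientation; "ft_force": force on the tool from outside, world axes, zero at the start; "wrist_torque": the same for the moment, N m; "gripper_width": opening from 0.0 (shut) to 1.0 (fully open); "gripper_force": force on a finger pad.
Only numpy, scipy, OpenCV 4.12 (cv2) and the standard library are available. Lean on these libraries where they do the work, as an engineer would, in place of code of your own. Each camera call takes 0.05 s, during which the arm holds its last target. There are 200 camera calls.

## Working session

There is one attempt and no reset: what is moved stays moved. The work goes in short steps, Python scripts to look and compute and a tool call to move; the robot and the scene stay as the last step left them, time stands still between calls to the robot, and variables do not carry over. Pictures are saved under pics/ and viewed, at most 10 in all, crops included, and the job is handed in when it is done.

Besides the shell and the picture viewer there is one more tool, called after "Emit:" as a command line: name --argument value ..., lists and objects as JSON in quotes. jog_arm: Moves the arm, as the interface text tells. Shifts and turns lie within -1 to 1; 1 stands for 400 mm of shift or pi/2 rad of turn. Its arguments: {"type":"object","properties":{"rows":{"type":"array"},"squeeze":{"type":"number"}},"required":["rows"]}

```bash
mkdir -p pics; cat > h.py <<'E'
import numpy as np, cv2
from plant import telemetry, eyes, r
def grab(n):
    c=eyes.get_calibration(n); im,d=eyes.camera(n); return im,d,c
def pts(d,c):
    f=200/np.tan(np.radians(c["fovy"])/2); v,u=np.mgrid[0:400,0:640]
    P=np.stack([(u-c["cx"])/f*d,(v-c["cy"])/f*d,d],-1)
    return P@np.array(c["orientation"]).T+np.array(c["position"])
E
python3 - <<'E'
from h import *
for n in("scene","side"):
    im,d,c=grab(n); cv2.imwrite(f"pics/{n}0.png",im[...,::-1]); np.savez(f"{n}0.npz",im=im,P=pts(d,c),d=d); print(n,c)
s=telemetry.observe(); print(s)
E
```

```text
scene {'fovy': 53.699701150853286, 'cx': 323.21660668348187, 'cy': 200.2984838263763, 'position': array([ 1.26366685, -0.0430191 ,  1.10792519]), 'orientation': array([[ 0.26059029,  0.76864804, -0.58418566],
       [ 0.96533471, -0.21677573,  0.14538634],
       [-0.01488635, -0.60182096, -0.79849228]])}
side {'fovy': 46.069098664971214, 'cx': 314.4735265163591, 'cy': 204.40108370919685, 'position': array([ 0.20934563, -0.63952279,  1.06750678]), 'orientation': array([[ 0.90167414, -0.31493499,  0.29631014],
       [-0.43239339, -0.66370323,  0.61035562],
       [ 0.00443965, -0.67846442, -0.73461984]])}
{'time_s': 0.1, 'qpos': array([ 8.78698726e+01,  2.20877768e+01,  3.87943085e-01, -2.56721168e-02,
       -6.84099141e+01, -1.48168434e+01]), 'dq': array([ 0.02817682, -0.15733598,  0.15883367,  0.04783731, -0.1804323 ,
       -0.01427821]), 'tau': array([-1.95497073e-04, -3.93318415e+01,  1.88929939e+01,  4.19788465e+00,
       -2.53616679e-03,  3.14061502e-06]), 'position': array([0.18200573, 0.59737709, 0.23031735]), 'eef_rot': array([[ 9.56526781e-01, -2.91644098e-01, -4.87533785e-04],
       [-2.91644493e-01, -9.56524900e-01, -1.89861544e-03],
       [ 8.73817821e-05,  1.95826306e-03, -9.99998079e-01]]), 'ft_force': array([-0.35279249,  1.23419919, -1.31965824]), 'wrist_torque': array([-0.02488949,  0.02918202, -0.0357797 ]), 'gripper_force': 0.0, 'gripper_width': 0.9996369110273615}
```

View pics/scene0.png

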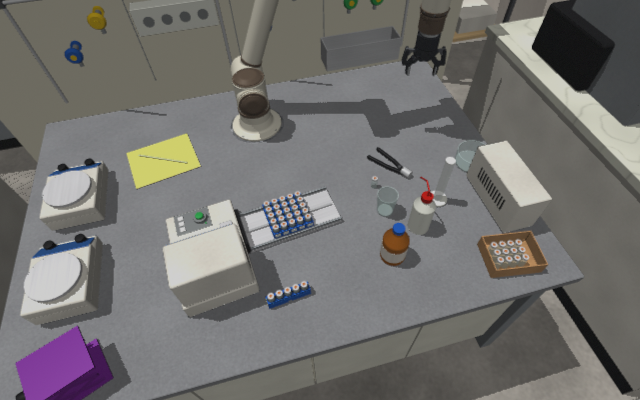

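View pics/side0.png

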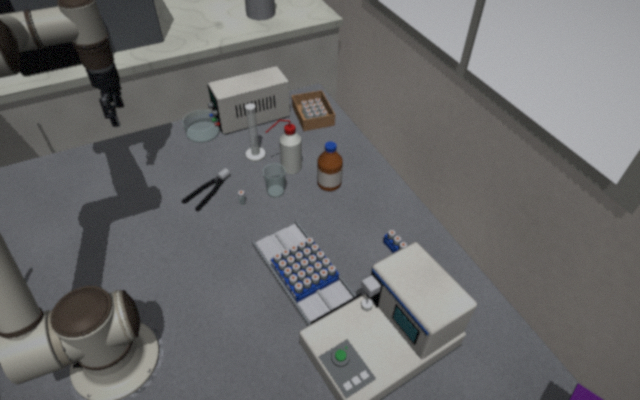

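The scene view shows the blue row at about (290,213) on a tray running from about (243,230) at the stop to (342,210) at the open end. The green key is at (199,215), the beaker and lone vial sit just beyond the loading end, and the spare rack is at (289,293). The side view has the row at about (305,265) and the key at (341,355).

```bash
cat > m.py <<'E'
from h import *
def rect(X):
    (c,s,a)=cv2.minAreaRect(X.astype(np.float32)*1000); return np.round(c,1),np.round(s,1),round(a,2)
E
python3 - <<'E'
from m import *
for n in("scene","side"):
    z=np.load(n+"0.npz"); im=z["im"];P=z["P"]
    hsv=cv2.cvtColor(im,cv2.COLOR_RGB2HSV)
    H,S,V=[hsv[...,i].astype(int) for i in range(3)]
    R=(P[...,0]>.2)&(P[...,0]<.8)&(P[...,1]>-.4)&(P[...,1]<.5)
    g=R&(H>45)&(H<80)&(S>120)&(P[...,2]>.06)&(P[...,2]<.1)
    print(n,"key",g.sum(),np.median(P[g],0), P[g].min(0),P[g].max(0))
    b=(R&(H>100)&(H<125)&(S>120)&(P[...,2]>.02)&(P[...,2]<.1)).astype(np.uint8)
    b=cv2.morphologyEx(b,cv2.MORPH_CLOSE,np.ones((5,5)))
    k,l,st,ce=cv2.connectedComponentsWithStats(b)
    for i in range(1,k):
        if st[i,4]>60:
            m=(l==i); Q=P[m]; Q=Q[(Q[:,2]>.03)]
            print(" blue",st[i],ce[i].round(),rect(Q[:,:2]),np.percentile(Q[:,2],[5,50,95]).round(3))
    # caps: top points above z .055 near row
    # tray: bright low-saturation points z .005-.03
    t=R&(S<40)&(V>90)&(P[...,2]>.006)&(P[...,2]<.026)
    t=cv2.morphologyEx(t.astype(np.uint8),cv2.MORPH_OPEN,np.ones((3,3)))
    k,l,st,ce=cv2.connectedComponentsWithStats(t)
    for i in range(1,k):
        if st[i,4]>150: print(" tray",st[i],rect(P[l==i][:,:2]))
    # tower/base top
    for lo,hi in((.185,.2),(.058,.07)):
        m=R&(abs(P[...,2]-(lo+hi)/2)<(hi-lo)/2)&(S<60); print(" lvl",lo,m.sum(),rect(P[m][:,:2]))
    big=cv2.resize(im[170:300,150:370] if n=="scene" else im[200:390,230:450],None,fx=3,fy=3,interpolation=cv2.INTER_CUBIC)
    cv2.imwrite(f"pics/{n}c.png",big[...,::-1])
E
```

```text
scene key 43 [ 0.46607979 -0.25164964  0.08475474] [ 0.44651691 -0.26376868  0.06189791] [ 0.47963085 -0.23951758  0.09048924]
 blue [263 195  50  43 471] [289. 221.] (array([848.9,  25.2]), array([828.4, 143.9]), 0.51) [0.035 0.044 0.049]
 blue [267 284  44  23 203] [288. 296.] (array([773.6, -33.5]), array([ 28.2, 127.2]), 6.15) [0.031 0.034 0.038]
 tray [303 191  38  36 814] (array([491.1, 141.6]), array([145.6,  98.2]), 3.95)
 tray [241 211  33  36 782] (array([517. , -84.5]), array([144.7,  78.9]), 6.63)
 lvl 0.185 3422 (array([644.9,  55.4]), array([138.5, 771.9]), 6.46)
 lvl 0.058 2512 (array([587.8,  47.8]), array([818.7, 348.2]), 89.57)
side key 81 [ 0.46178837 -0.25297876  0.08464816] [ 0.45226938 -0.26414784  0.08069749] [ 0.59990208 -0.16314495  0.09495653]
 blue [384 234  15  17  76] [391. 243.] (array([758.9,   1.3]), array([10.2, 57.4]), 7.12) [0.031 0.034 0.037]
 blue [272 259  67  42 443] [308. 283.] (array([ 401. , -304.5]), array([753.6, 167.2]), 72.74) [0.032 0.043 0.048]
 tray [252 221  55  46 989] (array([488.7, 136.7]), array([149.2, 107.2]), 6.34)
 tray [ 296  279   57   44 1149] (array([512.6, -75.6]), array([149.3,  69.6]), 8.52)
 lvl 0.185 4785 (array([ 676.5, -226.8]), array([135.9, 205.3]), 6.25)
 lvl 0.058 8439 (array([580.5,  41.9]), array([347.3, 797. ]), 0.05)
```

View pics/scenec.png

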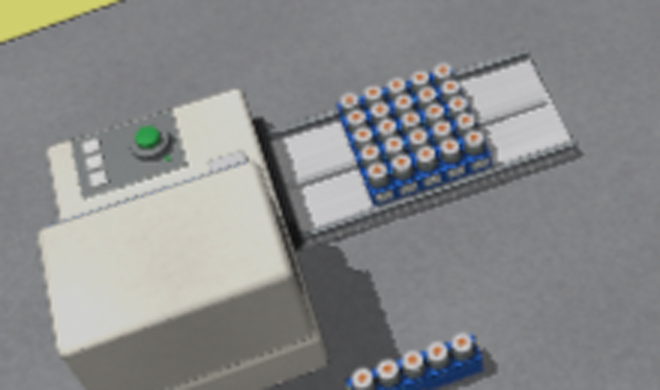

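View pics/sidec.png

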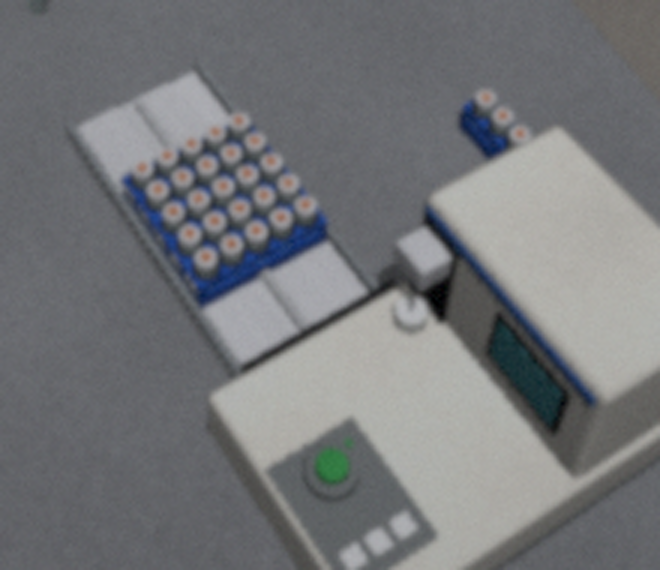

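The crops confirm the row stands in the middle of the tray with bare floor at both ends. The stop is the black strip by the machine (scene crop (280,180)), the key is clear of the tower, and its cap is at (147,137) in the scene crop and (332,465) in the side crop.

```bash
python3 - <<'E'
from m import *
th=np.radians(6.25); ux=np.array([np.cos(th),np.sin(th)]); uy=np.array([-np.sin(th),np.cos(th)])
for n in("scene","side"):
    z=np.load(n+"0.npz"); im=z["im"];P=z["P"]
    hsv=cv2.cvtColor(im,cv2.COLOR_RGB2HSV); H,S,V=[hsv[...,i].astype(int) for i in range(3)]
    a=P[...,:2]@ux; b=P[...,:2]@uy; zz=P[...,2]
    R=(P[...,0]>.35)&(P[...,0]<.64)&(b>-.3)&(b<.3)
    T=R&(S<40)&(V>90)&(abs(zz-.012)<.005)
    k,l,st,ce=cv2.connectedComponentsWithStats(T.astype(np.uint8))
    for i in range(1,k):
        if st[i,4]>100:
            m=l==i; print(n,"floor a",np.percentile(a[m],[0,2,98,100]).round(4),"b",np.percentile(b[m],[0,2,98,100]).round(4),"z",np.median(zz[m]).round(4))
    B=R&(b>-.12)&(H>100)&(H<125)&(S>120)&(zz>.015)&(zz<.06)
    print(" blue a",np.percentile(a[B],[1,50,99]).round(4),"b",np.percentile(b[B],[0,1,5,95,99,100]).round(4),"zmax",np.percentile(zz[B],98).round(3))
    C=R&(b>-.05)&(b<.2)&(zz>.052)&(zz<.075)
    print(" caps a",np.percentile(a[C],[1,99]).round(4),"b",np.percentile(b[C],[1,5,95,99]).round(4),np.percentile(zz[C],[50,98]).round(3))
    D=R&(b>-.17)&(b<-.05)&(zz>.052)&(zz<.058); print(" stop edge?",D.sum(),np.percentile(b[D],[50,95,99]).round(4) if D.sum() else "")
    O=(P[...,0]>.3)&(P[...,0]<.75)&(b>.18)&(b<.36)&(zz>.03)&(zz<.25); 
    k,l,st,ce=cv2.connectedComponentsWithStats(O.astype(np.uint8))
    for i in range(1,k):
        if st[i,4]>15: m=l==i; print("  obj",np.percentile(a[m],[2,98]).round(3),np.percentile(b[m],[2,98]).round(3),zz[m].max().round(3))
    G=R&(H>45)&(H<80)&(S>120)&(zz>.08)&(zz<.092)&(P[...,0]<.5); print(" key",rect(P[G][:,:2]),zz[G].mean().round(4))
c=eyes.get_calibration("wrist"); s=telemetry.observe(); print("cam in tool",s["eef_rot"].T@(c["position"]-s["position"]))
E
```

```text
scene floor a [0.4297 0.4337 0.5581 0.5678] b [0.0401 0.0449 0.1321 0.1346] z 0.0108
scene floor a [0.4325 0.4353 0.56   0.5635] b [-0.1801 -0.1783 -0.1021 -0.1002] z 0.0109
 blue a [0.4391 0.5344 0.5679] b [-0.1001 -0.1    -0.0991  0.0133  0.0287  0.0337] zmax 0.049
 caps a [0.4434 0.5619] b [-0.0409 -0.0381  0.0275  0.0301] [0.062 0.067]
 stop edge? 38 [-0.0662 -0.055  -0.0523]
  obj [0.468 0.488] [0.289 0.308] 0.051
  obj [0.555 0.621] [0.256 0.32 ] 0.095
  obj [0.666 0.721] [0.326 0.359] 0.172
  obj [0.725 0.779] [0.192 0.261] 0.165
 key (array([ 464.2, -246.1]), array([28.6,  8.8]), 7.13) 0.085
side floor a [0.4365 0.4387 0.5668 0.5687] b [0.0474 0.0616 0.1337 0.1376] z 0.0105
side floor a [0.4362 0.4405 0.5691 0.5748] b [-0.163  -0.1605 -0.1003 -0.0976] z 0.0103
 blue a [0.4361 0.4749 0.5629] b [-0.1016 -0.1008 -0.0998  0.0034  0.0245  0.0323] zmax 0.048
 caps a [0.4425 0.5586] b [-0.0482 -0.0393  0.028   0.032 ] [0.061 0.066]
 stop edge? 72 [-0.0835 -0.0601 -0.0547]
  obj [0.556 0.711] [0.256 0.358] 0.185
  obj [0.712 0.773] [0.191 0.247] 0.164
  obj [0.467 0.486] [0.289 0.308] 0.054
 key (array([ 462.7, -246.5]), array([21. ,  8.9]), 7.43) 0.0849
cam in tool [ 0.065369    0.0017954  -0.14211199]
```

Emit:
jog_arm --rows '[0.5,0.4,0.33,0.07,0,0,0.39,0.5,0.4,0.33,0.07,0,0,0.39,0.5,0.4,0.33,0.07,0,0,0.39,0.5,0.4,0.33,0.07,0,0,0.39,0.5,0.4,0.33,0.07,0,0,0.39]'

```text
time_s: 0.52
position: [0.2966, 0.4237, 0.2028]
eef_rot: [[0.611, -0.792, -0.0], [-0.792, -0.611, -0.001], [0.0, 0.001, -1.0]]
ft_force: [0.8, 0.3, 0.7]
gripper_width: 0.503
gripper_force: 0.0
```

```bash
cat > go.py <<'E'
import sys
from h import *
from scipy.spatial.transform import Rotation as Ro
# go.py a b z : needed shift and turn, in jog units, to sampler-aligned (a,b,z)
th=np.radians(6.25); ux=np.array([np.cos(th),np.sin(th),0]); uy=np.array([-np.sin(th),np.cos(th),0])
def need(a,b,z):
    s=telemetry.observe(); R=np.array(s["eef_rot"]); p=np.array(s["position"])
    T=np.stack([-uy,-ux,[0,0,-1]],1)
    t=a*ux+b*uy+[0,0,z]
    print("t",s["time_s"],"a,b,z",(p@ux).round(4),(p@uy).round(4),p[2].round(4),"F a,b,z",[round(float(np.array(s["ft_force"])@v),1) for v in (ux,uy,[0,0,1])],"g",round(s["gripper_width"],2))
    print("shift",(R.T@(t-p)/.4).round(4),"turn",(Ro.from_matrix(R.T@T).as_rotvec()/(np.pi/2)).round(4))
if __name__=="__main__": need(*map(float,sys.argv[1:4]))
E
python3 go.py 0.501 0.08 0.13
```

```text
t 0.5167 a,b,z 0.341 0.3889 0.2028 F a,b,z [0.8, 0.2, 0.7] g 0.5
shift [0.8675 0.0608 0.1824] turn [ 0.0004 -0.0004  0.3489]
```

Emit:
jog_arm --rows '[0.5,0.47,0.03,0.09,0,0,0.349,0.5,0.47,0.03,0.09,0,0,0.349,0.5,0.47,0.03,0.09,0,0,0.349,0.5,0.47,0.03,0.09,0,0,0.349,0.5,0.47,0.03,0.09,0,0,0.349]'

```text
time_s: 0.93
position: [0.4028, 0.2666, 0.1664]
eef_rot: [[0.107, -0.994, -0.002], [-0.994, -0.107, -0.002], [0.002, 0.002, -1.0]]
ft_force: [-0.0, 0.3, 0.1]
gripper_width: 0.498
gripper_force: 0.0
```

```bash
python3 go.py 0.501 0.08 0.13
```

```text
t 0.9333 a,b,z 0.4294 0.2212 0.1664 F a,b,z [0.0, 0.3, 0.1] g 0.5
shift [ 0.3525 -0.1799  0.0912] turn [ 0.0012 -0.001  -0.0013]
```

Emit:
jog_arm --rows '[0.5,0.3525,-0.18,0.09,0,0,0,0.5,0.3525,-0.18,0.09,0,0,0,0.5,0.3525,-0.18,0.09,0,0,0,0.5,0.3525,-0.18,0.09,0,0,0,0.5,0.3525,-0.18,0.09,0,0,0]'

```text
time_s: 1.35
position: [0.4908, 0.1333, 0.1292]
eef_rot: [[0.107, -0.994, -0.004], [-0.994, -0.107, -0.003], [0.002, 0.004, -1.0]]
ft_force: [1.1, 1.0, 0.3]
gripper_width: 0.502
gripper_force: 0.0
```

```bash
python3 - <<'E'
from h import *; from go import need,ux,uy
need(.501,.08,.024)
im,d,c=grab("wrist"); cv2.imwrite("pics/w1.png",im[...,::-1]); P=pts(d,c)
hsv=cv2.cvtColor(im,cv2.COLOR_RGB2HSV); H,S,V=[hsv[...,i].astype(int) for i in range(3)]
a=P@ux;b=P@uy;zz=P[...,2]
B=(H>100)&(H<125)&(S>120)&(d>0)&(zz>.025)
print(B.sum(),np.percentile(a[B],[0.5,99.5]),np.percentile(b[B],[.5,99,99.8]),np.percentile(zz[B],98))
for lo in (.44,.48,.52,.545):
    m=B&(a>lo)&(a<lo+.015); print(lo,m.sum(),np.percentile(b[m],[2,99]) if m.sum() else 0)
F=(S<40)&(abs(zz-.012)<.005)&(V>90)&(d>0)&(b>.06); print("floor a",np.percentile(a[F],[1,99]),"b",np.percentile(b[F],[1,99]))
E
```

```text
t 1.35 a,b,z 0.5024 0.079 0.1292 F a,b,z [1.2, 0.8, 0.3] g 0.5
shift [-0.003   0.0025  0.263 ] turn [ 0.0026 -0.0014 -0.0012]
8228 [0.43665513 0.56549261] [-0.05525082  0.03542229  0.03602595] 0.044879994871064775
0.44 530 [-0.05127982  0.0348017 ]
0.48 1413 [-0.05275041  0.03542205]
0.52 430 [-0.04778334  0.03538517]
0.545 448 [-0.04791168  0.03602733]
floor a [0.43441879 0.56632194] b [0.06035837 0.13228009]
```

View pics/w1.png

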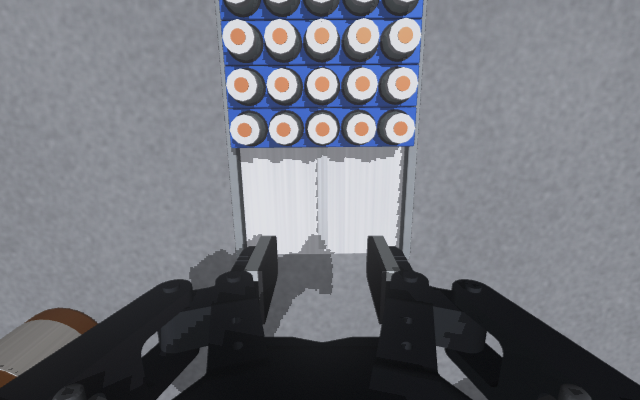

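The wrist view shows row 5's rear edge at image row 147, square to the tool. The open fingers at (260,245) and (380,245) straddle the rail behind it. The rear face is at b = 0.0355, which leaves about 80 mm to travel.

Emit:
jog_arm --rows '[0.5,0,0.002,0.1,0,0,0,0.5,0,0.002,0.19,0,0,0,0.5,0,0.002,0.24,0,0,0,0.5,0,0.002,0.27,0,0,0,0.5,0,0.002,0.27,0,0,0]'

```text
time_s: 1.82
position: [0.4869, 0.1378, 0.0208]
eef_rot: [[0.115, -0.993, -0.006], [-0.993, -0.115, -0.003], [0.003, 0.006, -1.0]]
ft_force: [-0.2, 0.1, 0.4]
gripper_width: 0.501
gripper_force: 0.0
```

```bash
python3 go.py 0.501 -0.03 0.021
```

```text
t 1.8167 a,b,z 0.499 0.084 0.0208 F a,b,z [-0.2, 0.1, 0.4] g 0.5
shift [ 2.849e-01 -3.200e-03  2.000e-04] turn [ 0.0037 -0.0017  0.0037]
```

Emit:
jog_arm --rows '[0.5,0.015,-0.003,0,0.003,0,0.004,0.5,0.03,-0.003,0,0.003,0,0.004,0.5,0.045,-0.003,0,0.003,0,0.004,0.5,0.06,-0.003,0,0.003,0,0.004,0.5,0.07,-0.003,0,0.003,0,0.004]'

```text
time_s: 2.23
position: [0.494, 0.1098, 0.0244]
eef_rot: [[0.107, -0.994, 0.006], [-0.994, -0.107, 0.001], [-0.001, -0.006, -1.0]]
ft_force: [0.6, -0.1, -0.5]
gripper_width: 0.499
gripper_force: 0.0
```

Emit:
jog_arm --rows '[0.5,0.01,0,0,0,0,0,0.5,0.02,0,0,0,0,0,0.5,0.03,0,0,0,0,0,0.5,0.04,0,0,0,0,0,0.5,0.05,0,0,0,0,0]'

```text
time_s: 2.65
position: [0.4965, 0.091, 0.0239]
eef_rot: [[0.108, -0.994, 0.007], [-0.994, -0.108, 0.002], [-0.001, -0.007, -1.0]]
ft_force: [-0.6, 4.5, 2.4]
gripper_width: 0.501
gripper_force: 2.1
```

```bash
python3 go.py 0.501 -0.03 0.021; python3 - <<'E'
from h import *; from go import ux,uy
im,d,c=grab("wrist"); cv2.imwrite("pics/w2.png",im[...,::-1]); P=pts(d,c)
hsv=cv2.cvtColor(im,cv2.COLOR_RGB2HSV); H,S,V=[hsv[...,i].astype(int) for i in range(3)]
a=P@ux;b=P@uy;zz=P[...,2]; B=(H>100)&(H<125)&(S>120)&(d>0)&(zz>.025)
for lo in (.44,.48,.52,.545):
    m=B&(a>lo)&(a<lo+.015); print(lo,m.sum(),np.percentile(b[m],[2,99]) if m.sum() else 0)
E
```

```text
t 2.65 a,b,z 0.5035 0.0364 0.0239 F a,b,z [-0.1, 4.5, 2.4] g 0.5
shift [0.1661 0.0062 0.007 ] turn [-0.0043  0.0006 -0.0004]
0.44 1551 [-0.06272559  0.00456753]
0.48 4256 [-0.06417115  0.02274385]
0.52 1193 [-0.05982102  0.00082367]
0.545 1213 [-0.0597587  0.0228809]
```

View pics/w2.png

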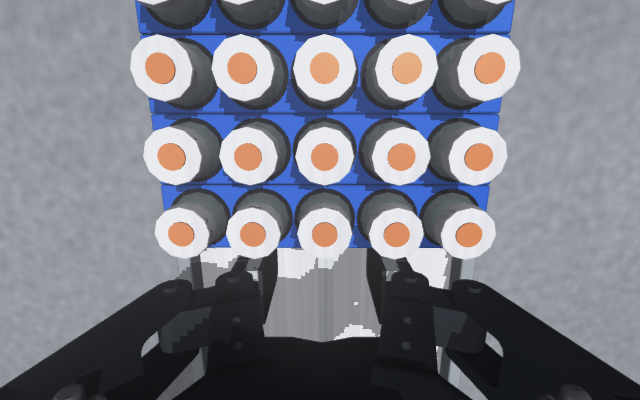

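The fingers are flat against rack 5's rear face at image row 248, and the row is sliding square at 4.5 N. About 68 mm remain.

Emit:
jog_arm --rows '[0.5,0.014,0,0,0,0,0,0.5,0.028,0,0,0,0,0,0.5,0.042,0,0,0,0,0,0.5,0.056,0,0,0,0,0,0.5,0.07,0,0,0,0,0]'

```text
time_s: 3.12
position: [0.4991, 0.0624, 0.0237]
eef_rot: [[0.108, -0.994, 0.005], [-0.994, -0.108, 0.001], [-0.0, -0.005, -1.0]]
ft_force: [-0.1, 4.8, 3.4]
gripper_width: 0.5
gripper_force: 2.3
```

Emit:
jog_arm --rows '[0.5,0.014,0,0,0,0,0,0.5,0.028,0,0,0,0,0,0.5,0.042,0,0,0,0,0,0.5,0.054,0,0,0,0,0,0.5,0.062,0,0,0,0,0]'

```text
time_s: 3.53
position: [0.5012, 0.0374, 0.0233]
eef_rot: [[0.107, -0.994, 0.004], [-0.994, -0.107, 0.0], [0.0, -0.004, -1.0]]
ft_force: [-0.3, 4.2, 3.1]
gripper_width: 0.502
gripper_force: 2.3
```

```bash
python3 go.py 0.501 -0.0315 0.024
```

```text
t 3.5333 a,b,z 0.5023 -0.0174 0.0233 F a,b,z [0.2, 4.2, 3.1] g 0.5
shift [ 0.0352  0.0032 -0.0017] turn [-0.0027 -0.0001 -0.0011]
```

About 14 mm remain, so I slow down and watch the force.

Emit:
jog_arm --rows '[0.5,0.005,0,0,0,0,0,0.5,0.01,0,0,0,0,0,0.5,0.015,0,0,0,0,0,0.5,0.019,0,0,0,0,0,0.5,0.022,0,0,0,0,0]'

```text
time_s: 3.95
position: [0.5021, 0.0292, 0.0233]
eef_rot: [[0.108, -0.994, 0.004], [-0.994, -0.108, 0.0], [0.0, -0.004, -1.0]]
ft_force: [-1.5, 5.0, 3.0]
gripper_width: 0.503
gripper_force: 2.1
```

Emit:
jog_arm --rows '[0.5,0.002,0,0,0,0,0,0.5,0.004,0,0,0,0,0,0.5,0.006,0,0,0,0,0,0.5,0.008,0,0,0,0,0,0.5,0.009,0,0,0,0,0]'

```text
time_s: 4.37
position: [0.5026, 0.0256, 0.0233]
eef_rot: [[0.108, -0.994, 0.004], [-0.994, -0.108, 0.0], [0.0, -0.004, -1.0]]
ft_force: [-1.4, 3.8, 1.4]
gripper_width: 0.504
gripper_force: 2.0
```

```bash
python3 go.py 0.501 -0.0315 0.024
```

```text
t 4.3667 a,b,z 0.5024 -0.0292 0.0233 F a,b,z [-1.0, 3.9, 1.4] g 0.5
shift [ 0.0057  0.0034 -0.0017] turn [-0.0027 -0.0001 -0.0008]
```

Emit:
jog_arm --rows '[0.5,0.002,0,0,0,0,0,0.5,0.004,0,0,0,0,0,0.5,0.005,0,0,0,0,0]'

```text
time_s: 4.62
position: [0.5028, 0.0236, 0.0233]
eef_rot: [[0.108, -0.994, 0.004], [-0.994, -0.108, 0.0], [0.0, -0.004, -1.0]]
ft_force: [-0.3, 3.5, 1.4]
gripper_width: 0.501
gripper_force: 1.9
```

Emit:
jog_arm --rows '[0.5,0.002,0,0,0,0,0,0.5,0.003,0,0,0,0,0]'

```text
time_s: 4.78
position: [0.5029, 0.0224, 0.0234]
eef_rot: [[0.108, -0.994, 0.004], [-0.994, -0.108, 0.0], [0.0, -0.004, -1.0]]
ft_force: [0.1, 2.7, -0.1]
gripper_width: 0.501
gripper_force: 1.8
```

Emit:
jog_arm --rows '[0.5,0.002,0,0,0,0,0,0.5,0.003,0,0,0,0,0]'

```text
time_s: 4.95
position: [0.503, 0.0217, 0.0233]
eef_rot: [[0.107, -0.994, 0.004], [-0.994, -0.107, 0.001], [-0.001, -0.005, -1.0]]
ft_force: [-2.2, 8.0, 1.4]
gripper_width: 0.494
gripper_force: 4.4
```

Emit:
jog_arm --rows '[0.5,0.001,0,0,0,0,0,0.5,0.001,0,0,0,0,0,0.5,0.001,0,0,0,0,0]'

```text
time_s: 5.2
position: [0.503, 0.0217, 0.0234]
eef_rot: [[0.108, -0.994, 0.005], [-0.994, -0.108, 0.001], [-0.001, -0.005, -1.0]]
ft_force: [-1.9, 7.4, 1.2]
gripper_width: 0.501
gripper_force: 4.2
```

```bash
cat > chk.py <<'E'
from h import *; from go import ux,uy,need
need(.501,-.03,.024)
for n in("scene","side"):
    im,d,c=grab(n); P=pts(d,c); cv2.imwrite(f"pics/{n}c1.png",im[...,::-1])
    hsv=cv2.cvtColor(im,cv2.COLOR_RGB2HSV); H,S,V=[hsv[...,i].astype(int) for i in range(3)]
    a=P@ux;b=P@uy;zz=P[...,2]
    F=(S<40)&(V>90)&(abs(zz-.012)<.005)&(a>.44)&(a<.56)&(b<.2)&(b>-.2)&(d>0); print(n,"floor b",np.percentile(b[F],[0.5,2,98]).round(4))
    B=(H>100)&(H<125)&(S>120)&(zz>.02)&(zz<.05)&(a>.43)&(a<.57)&(b>-.25)&(b<.2); print(" blue b",np.percentile(b[B],[0.5,3,99]).round(4))
    C=(V>150)&(S<60)&(zz>.055)&(zz<.075)&(a>.44)&(a<.56)&(b<0)&(b>-.178); print(" caps b",np.percentile(b[C],[1,5,95,99]).round(4),C.sum())
E
python3 chk.py
```

```text
t 5.2 a,b,z 0.5024 -0.0332 0.0234 F a,b,z [-1.1, 7.6, 1.2] g 0.5
shift [-0.0079  0.0034 -0.0016] turn [-0.003   0.0005 -0.0008]
scene floor b [-0.0389 -0.0318  0.1312]
 blue b [-0.1811 -0.1792 -0.047 ]
 caps b [-0.1752 -0.1721 -0.0551 -0.052 ] 391
side floor b [-0.0234 -0.0207  0.1324]
 blue b [-0.1815 -0.1808 -0.0512]
 caps b [-0.1732 -0.1706 -0.0542 -0.051 ] 522
```

The force rose to about 8 N and the TCP stopped advancing at b = -0.033. The cap span of 122 mm is that of a tight row. One more small press, then I back off and look.

Emit:
jog_arm --rows '[0.5,0.001,0,0,0,0,0,0.5,0.002,0,0,0,0,0,0.5,0.002,0,0,0,0,0,0.5,0.002,0,0,0,0,0]'

```text
time_s: 5.63
position: [0.503, 0.0216, 0.0234]
eef_rot: [[0.108, -0.994, 0.005], [-0.994, -0.108, 0.002], [-0.002, -0.005, -1.0]]
ft_force: [-3.3, 12.5, 1.7]
gripper_width: 0.5
gripper_force: 6.2
```

Emit:
jog_arm --rows '[0.5,-0.01,0,0,0,0,0,0.5,-0.04,0,0,0,0,0,0.5,-0.08,0,0,0,0,0,0.5,-0.12,0,0,0,0,0,0.5,-0.12,0,0,0,0,0]'

```text
time_s: 6.05
position: [0.498, 0.0695, 0.0234]
eef_rot: [[0.11, -0.994, 0.005], [-0.994, -0.11, -0.0], [0.001, -0.005, -1.0]]
ft_force: [-1.3, -0.3, -0.2]
gripper_width: 0.496
gripper_force: 0.0
```

Emit:
jog_arm --rows '[0,0,0,-0.09,0,0,0,0,0,0,-0.19,0,0,0,0,0,0,-0.29,0,0,0,0,0,0,-0.35,0,0,0,0,0,0,-0.35,0,0,0]'

```text
time_s: 6.47
position: [0.5006, 0.0684, 0.1694]
eef_rot: [[0.108, -0.994, 0.016], [-0.994, -0.108, 0.004], [-0.002, -0.016, -1.0]]
ft_force: [-0.5, -0.1, -0.5]
gripper_width: 0.001
gripper_force: 0.0
```

```bash
python3 chk.py; python3 - <<'E'
from h import *; from go import ux,uy,need
k=np.array([.463,-.252,0]); print(k@ux,k@uy); need(k@ux,k@uy+.06,.165)
im,d,c=grab("wrist"); cv2.imwrite("pics/w3.png",im[...,::-1]); P=pts(d,c)
hsv=cv2.cvtColor(im,cv2.COLOR_RGB2HSV); H,S,V=[hsv[...,i].astype(int) for i in range(3)]
a=P@ux;b=P@uy;zz=P[...,2]
B=(H>100)&(H<125)&(S>120)&(zz>.02)&(zz<.05)
for lo in (.44,.48,.52,.545):
    m=B&(a>lo)&(a<lo+.015); print(lo,m.sum(),np.percentile(b[m],[2,99]) if m.sum() else 0)
E
```

```text
t 6.4667 a,b,z 0.5051 0.0135 0.1694 F a,b,z [-0.5, -0.0, -0.5] g 0.0
shift [0.1095 0.016  0.363 ] turn [-0.0103  0.0012 -0.0003]
scene floor b [-0.04   -0.0371  0.1306]
 blue b [-0.1807 -0.1792 -0.049 ]
 caps b [-0.1752 -0.1721 -0.0548 -0.0515] 397
side floor b [-0.0232 -0.0191  0.1308]
 blue b [-0.1818 -0.1805 -0.0528]
 caps b [-0.1732 -0.1706 -0.052  -0.0499] 462
0.43281363213423896 -0.30090756028848414
t 6.5667 a,b,z 0.5018 0.013 0.1642 F a,b,z [0.2, -0.2, -0.4] g -0.0
shift [ 0.6352  0.1712 -0.0036] turn [-0.0039  0.0004 -0.0012]
0.44 376 [-0.13035843 -0.04649175]
0.48 1088 [-0.13115512 -0.04654291]
0.52 328 [-0.1297912  -0.04656732]
0.545 311 [-0.12937462 -0.04659337]
```

View pics/w3.png

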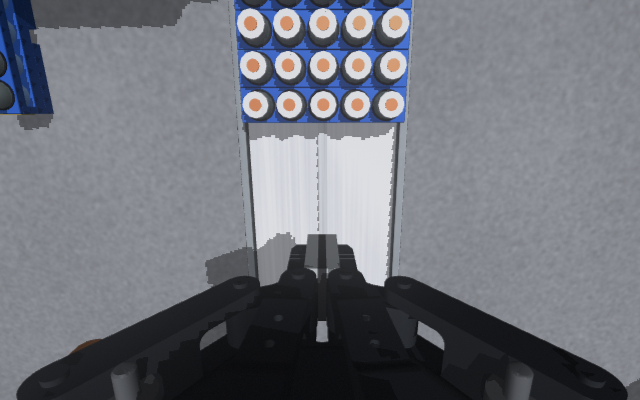

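The row is tight and square, with its rear edge straight at image row 122 and b = -0.0465, i.e. home. Next is the key.

Emit:
jog_arm --rows '[0,0.1,0.05,0,0,0,0,0,0.19,0.1,0,0,0,0,0,0.28,0.15,0,-0.004,0,0,0,0.37,0.17,0,-0.004,0,0,0,0.46,0.17,0,-0.004,0,0]'

```text
time_s: 7.03
position: [0.446, -0.1241, 0.1613]
eef_rot: [[0.108, -0.994, -0.007], [-0.994, -0.108, -0.0], [-0.001, 0.007, -1.0]]
ft_force: [1.0, -0.2, 0.5]
gripper_width: -0.003
gripper_force: 0.0
```

Emit:
jog_arm --rows '[0,0.09,0,0,0,0,0,0,0.16,0,0,0,0,0,0,0.175,0,0,0,0,0,0,0.175,0,0,0,0,0]'

```text
time_s: 7.37
position: [0.4559, -0.1936, 0.1609]
eef_rot: [[0.104, -0.995, -0.006], [-0.995, -0.104, 0.0], [-0.001, 0.006, -1.0]]
ft_force: [0.4, -0.1, 0.1]
gripper_width: 0.002
gripper_force: 0.0
```

```bash
python3 - <<'E'
from h import *; from go import ux,uy,need
im,d,c=grab("wrist"); cv2.imwrite("pics/w4.png",im[...,::-1]); P=pts(d,c)
hsv=cv2.cvtColor(im,cv2.COLOR_RGB2HSV); H,S,V=[hsv[...,i].astype(int) for i in range(3)]
a=P@ux;b=P@uy;zz=P[...,2]
f=200/np.tan(np.radians(c["fovy"])/2)
G=((H>45)&(H<80)&(S>120)&(d>0)).astype(np.uint8)
k,l,st,ce=cv2.connectedComponentsWithStats(G); i=1+np.argmax(st[1:,4]); m=l==i; print(st[i],ce[i])
t=m&(zz>np.percentile(zz[m],60)-.003)
print("top z",np.median(zz[t]),"a",a[t].min(),a[t].max(),"b",b[t].min(),b[t].max())
ka,kb=(a[t].min()+a[t].max())/2,(b[t].min()+b[t].max())/2; print(ka,kb); need(ka,kb,.11)
E
```

```text
[ 300  105   36   37 1042] [317.7293666  122.99328215]
top z 0.08432378759293209 a 0.42134739500800183 0.4447953182841057 b -0.3131943750091851 -0.2897265394956093
0.4330713566460538 -0.30146045725239723
t 7.4167 a,b,z 0.4323 -0.241 0.1612 F a,b,z [-0.3, -0.4, -0.6] g 0.0
shift [ 0.1513 -0.0033  0.1279] turn [ 0.0037  0.0007 -0.0023]
```

View pics/w4.png

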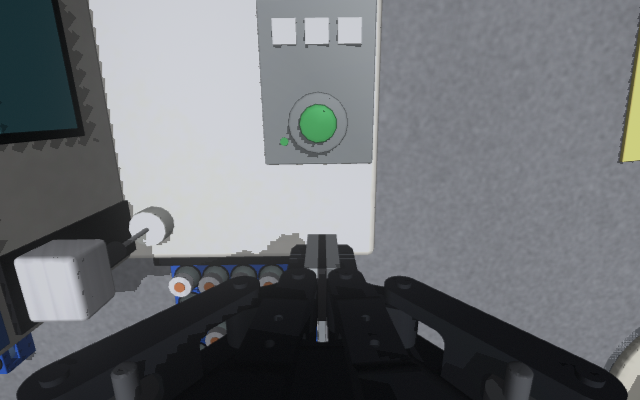

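The key is at pixel (318,123), measured at a = 0.433, b = -0.3015 with its top at z = 0.0845. That agrees with the fixed cameras, and the needle carriage at (65,280) is clear.

Emit:
jog_arm --rows '[0,0.08,-0.003,0,0,0,0,0,0.14,-0.003,0.03,0,0,0,0,0.151,-0.003,0.09,0,0,0,0,0.151,-0.003,0.128,0,0,0,0,0.151,-0.003,0.128,0,0,0]'

```text
time_s: 7.83
position: [0.4619, -0.2502, 0.1079]
eef_rot: [[0.107, -0.994, -0.01], [-0.994, -0.108, 0.003], [-0.004, 0.01, -1.0]]
ft_force: [-0.1, -0.5, -0.3]
gripper_width: 0.003
gripper_force: 0.0
```

```bash
python3 go.py 0.4331 -0.3015 0.087
```

```text
t 7.8333 a,b,z 0.4319 -0.299 0.1079 F a,b,z [-0.1, -0.5, -0.3] g 0.0
shift [ 0.0065 -0.0035  0.0521] turn [ 0.0064  0.0025 -0.0009]
```

Emit:
jog_arm --rows '[0,0.005,-0.003,0.03,0,0,0,0,0.005,-0.003,0.05,0,0,0,0,0.005,-0.003,0.058,0,0,0,0,0.005,-0.003,0.064,0,0,0,0,0.005,-0.003,0.067,0,0,0]'

```text
time_s: 8.25
position: [0.4664, -0.2533, 0.0853]
eef_rot: [[0.109, -0.994, -0.001], [-0.994, -0.109, -0.0], [0.0, 0.001, -1.0]]
ft_force: [0.5, -0.7, 0.8]
gripper_width: -0.002
gripper_force: 0.0
```

Emit:
jog_arm --rows '[0,0,0,0.002,0,0,0,0,0,0,0.004,0,0,0]'

```text
time_s: 8.42
position: [0.4665, -0.2536, 0.0841]
eef_rot: [[0.108, -0.994, -0.001], [-0.994, -0.108, -0.0], [0.0, 0.001, -1.0]]
ft_force: [0.2, 0.4, 1.4]
gripper_width: 0.001
gripper_force: 0.8
```

Emit:
jog_arm --rows '[0,0,0,0.003,0,0,0,0,0,0,0.006,0,0,0,0,0,0,0.008,0,0,0,0,0,0,0.01,0,0,0]'

```text
time_s: 8.75
position: [0.4666, -0.2538, 0.08]
eef_rot: [[0.108, -0.994, -0.001], [-0.994, -0.108, -0.0], [0.0, 0.001, -1.0]]
ft_force: [-1.4, 2.3, 9.7]
gripper_width: 0.003
gripper_force: 5.2
```

Emit:
jog_arm --rows '[0,0,0,0.002,0,0,0,0,0,0,0.003,0,0,0,0,0,0,0.003,0,0,0]'

```text
time_s: 9.0
position: [0.4666, -0.2538, 0.0799]
eef_rot: [[0.108, -0.994, -0.001], [-0.994, -0.108, -0.001], [0.001, 0.001, -1.0]]
ft_force: [-3.0, 3.9, 12.4]
gripper_width: 0.002
gripper_force: 5.8
```

The key bottomed out at 12 N and z = 0.080. Now I lift off and check.

Emit:
jog_arm --rows '[0,0,0,-0.03,0,0,0,0,0,0,-0.1,0,0,0,0,0,0,-0.2,0,0,0,0,0,0,-0.25,0,0,0,0,0,0,-0.25,0,0,0]'

```text
time_s: 9.42
position: [0.4694, -0.2551, 0.1836]
eef_rot: [[0.108, -0.994, 0.009], [-0.994, -0.109, -0.004], [0.005, -0.008, -1.0]]
ft_force: [0.8, -0.6, 0.1]
gripper_width: 0.005
gripper_force: 0.0
```

```bash
python3 chk.py; python3 - <<'E'
from h import *
for n in("scene","side"):
    im,d,c=grab(n); P=pts(d,c); hsv=cv2.cvtColor(im,cv2.COLOR_RGB2HSV); H,S=[hsv[...,i].astype(int) for i in range(2)]
    G=(H>45)&(H<80)&(S>120)&(P[...,2]>.075)&(P[...,2]<.1)&(abs(P[...,0]-.463)<.012)&(abs(P[...,1]+.252)<.012); print(n,G.sum(),np.median(P[G][:,2]) if G.sum() else 0)
E
```

```text
t 9.4167 a,b,z 0.4388 -0.3047 0.1836 F a,b,z [0.8, -0.7, 0.1] g 0.0
shift [-0.6889 -0.152   0.3967] turn [-0.0053 -0.0032 -0.0002]
scene floor b [-0.0398 -0.0374  0.1303]
 blue b [-0.1821 -0.1798 -0.0521]
 caps b [-0.1744 -0.1702 -0.0541 -0.0515] 200
side floor b [-0.0228 -0.0192  0.13  ]
 blue b [-0.182  -0.1792 -0.0523]
 caps b [-0.171  -0.1646 -0.0523 -0.0496] 210
scene 36 0.0854012028802068
side 79 0.08485207172219922
```

The key is out again at 0.085, the row is unchanged, and the arm is clear, so I hand in.

```bash
python3 -c "
from h import *
print(r.hand_in())"
```

```text
the job is handed in; nothing more can be done
None
```

I handed the job in at about 9.6 s on the robot's clock: the five racks measured home, tight and square against the stop (about 12.5 N final push), the start key was pressed fully down and sprang back, and the arm ended clear; the hand-in gave no verdict.

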